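# Clamp the half-lapped block in the jig

## Robot

A 6-joint arm with a two-finger parallel gripper is mounted at the origin on the work surface. World frame = base frame: x ahead of the robot, y to its left, z up, the work surface at z = 0. Lengths are in mm, angles in rad, forces in N, time in s.
With the tool pointing down it reaches from about 275 to 1000 mm from the base axis. Payload 8.4 kg.
Tool frame: the origin (TCP) lies at the very end of the fingers, on their centre line; the grasp point (between the pads) lies behind it (r.grip_point_offset is the x of the grasp point in the tool frame, in mm); x points along the fingers, z is the direction in which the jaws open and shut, and the axes are right-handed (so a half turn about x gives the same grasp; the last joint's range is limited). The gripper opens to 85 mm and grips with 20 to 120 N. Pads are 22 mm wide; open, the fingers measure 114 mm over their backs; the gripper's body (76 mm by 85 mm) begins 54 mm behind the grasp point. The pads swing forward as they close: fully open they stand 13 mm farther back than shut.
Start: joints at [1.156, 0.353, 1.633, -0, 1.155, -0.002], TCP at [250.734, 572.504, 231.281] pointing down, gripper open.
Joint ranges: [-2.63, 2.63], [-0.92, 2.1], [0.06, 2.66], [-1.3, 4.44], [0, 2.69], [-3.02, 3.02]. Speed limits (rad/s): [2.22, 2.22, 2.79, 3.14, 3.14, 3.14].

## Interface

Orientations are given as [roll, pitch, yaw] about the fixed x, y, z axes, in that order (R = Rz(yaw) Ry(pitch) Rx(roll)).
In Python, from rig import r, vision, order gives the robot as it stands. The module is installed in compiled form; this text tells all that it offers.
- The arm moves only by the tool step_arm, never from a script. Its argument "rows" is a list of rows, each a list of 7 numbers: the shift along the world's x, y, z in mm, then the turn, a rotation vector about the world's x, y, z in rad, then the finger opening in mm, from 0 to 85.4. A call has exactly 8 rows; each row is the pose to reach, as a shift and turn from the pose measured when the call began; what a row does not reach only later rows make up. A row lasts 1/8 s, in which the tool goes at most 62.5 mm and 10.7 degrees, less where a joint would pass 70% of its speed; a pose out of reach is approached as far as the arm can. A call with a gripper value outside its range is refused whole. The fingers move at their own pace and stop on an object; "force" is the grip in N (left out, the last holds). Time passes only in rows, so rows that repeat a pose let the fingers close, or fill a call up. It gives the time, the measured TCP pose, the force and the opening at its end, in the units of the state.
- r.sense(): the state, without advancing time (a new reading comes with each control period).
- vision.grab_frame(name): name is "scene" or "top"; returns (picture, depth): 480x640x3 uint8, red, green, blue; 480x640 float32, mm along the optical axis (not along the pixel's ray), 0 where there is no reading.
- vision.camera_info(name): a dict with "K" (3x3 intrinsics, pixels), "origin" and "attitude" of the camera in the world. Camera axes: x right, y down, z forward; pixel columns grow to the right and rows downward; lengths in mm; the calibration is good to about 2 mm. A picture is of the moment at which its call begins. camera_info takes no time and is no camera call.
- order.sign_off(): hands the job in, once; it reports no verdict.
The state is a dict: "clock": time; "qpos": joint angles; "qvel": joint speeds; "joint_efforts": joint torques, N m; "eef_pos": TCP position; "tcp_rot": TCP orientation; "contact_force": force on the tool from outside, world axes, zero at the start; "wrist_torque": the same for the moment, N m; "opening": opening from 0.0 (shut) to 1.0 (fully open).
Only numpy, scipy, OpenCV 4.12 (cv2) and the standard library are available. Lean on these libraries where they do the work, as an engineer would, in place of code of your own. Each camera call takes 0.05 s, during which the arm holds its last target.

## Task

Lay the half-lapped wood block flat on the clamping jig's base, sliding it in under the raised clamp foot from the jig's open side, with its stepped thin end up against the end stop and its long side against the low side stop. Then turn the jig's sloping knob clockwise until the foot grips the block and the resistance rises sharply, add one eighth of a turn (45 degrees) and no more, and let go. Leave the other things on the bench where they are.

Things in the scene. Friction and masses are not known exactly. Their poses are not given: they have to be found in the camera images.
- jig: Fixed clamping jig, yaw varies. Grey laminated base 290 (x) x 200 (y) x 20 mm; origin at the centre of its underside, so its bed is at jig z = 20 mm. Jig x runs from the knob (robot's side) to the end stop. The +y side is open: the block comes in there, under the foot. Nothing stands above the bed beyond x = +10 mm but the two stops.
- stop_face (a point): Middle of the end stop's face towards the block, at jig x = +120, y = 0, z = 32 mm. The end stop is a dark wood bar across the bed, y = -80 to +60 mm, 22 mm thick, 24 mm above the bed.
- side_stop (a point): Middle of the low side stop's face towards the block, at jig x = +45, y = -23, z = 25 mm. The stop is a dark wood strip along the bed, x = -10 to +100 mm, 22 mm wide, only 10 mm above the bed: fingers pass over it if their tips stay more than 12 mm above the bed.
- nut (a point): Centre of the steel nut block that the clamp screw slopes through, 27 degrees from vertical, knob end up and towards the robot (jig -x), at jig x = -47, y = 0, z = 132 mm. It is 72 mm wide (y), reaches up to z = 156 and to x = -23 mm, and stands on two steel cheeks at y = +-30 mm (12 mm thick, x -99 to -54 mm).
- foot: Steel clamp foot: level disc 32 mm across, 7 mm thick, on a 12 mm rod that rises along the sloping screw; origin at the centre of the disc's lower face. Turning the knob slides it down the screw axis, 5 mm per rad. At its lowest it rests on the block's top, about jig x = -15, y = 0, z = 70 mm; at the start it is 4 to 11 mm higher and up to 6 mm nearer the robot.
- knob_grip (a point): Centre of the knob's grip, a black bar 64 (x) x 18 (y) x 30 mm (z); on the screw axis at jig x = -73, y = 0, z = 183 mm, and stays there. Its frame turns with the knob: z points out along the screw axis, 27 degrees from vertical, leaning to jig -x; x runs along the bar (pinch across y). Nut block about 40 mm below. Clockwise from above (negative about z) tightens.
- knob (a joint): How far the knob has been turned past its bite point, rad: 0 until it bites, then grows with clockwise turning (an eighth turn is 0.785). The free turning before is not counted: an unknown 1.0 to 2.4 rad at about 0.1 N m (up to 0.25 as the foot meets the block); from the bite on it takes 0.4 N m. It stays where it is left.
- block: Half-lapped block, pale wood, 160 (x) x 46 (y) x 50 mm (z), about 0.24 kg, lying flat, step up. Origin at the centre of its underside; the last 45 mm (x = +35 to +80) are only 25 mm high. Fully home its origin is at jig x = +40, y = 0, z = 20 mm, its x axis along jig +x, its full-height end under the foot.
- lap_end (a point): Point on the block: middle of the face of its stepped thin end (block x = +80 mm), 12 mm above its underside.
- offcut_a: Bystander, leave alone: plain pale wood offcut 130 x 60 x 35 mm, no step; origin at its underside.
- offcut_b: Bystander, leave alone: plain pale wood offcut 120 x 38 x 60 mm, no step; origin at its underside.
- spray_can: Bystander, leave alone: dark metal can, 60 mm across, 170 mm tall; origin at its underside.
- screw_jar: Bystander, leave alone: closed glass jar, 70 mm across, 85 mm tall; origin at its underside.
- hammer: Bystander, leave alone: hammer lying on the table; origin at its underside.
- tape_roll: Bystander, leave alone: cardboard-coloured ring 100 mm across, 45 mm tall, lying flat; origin at its underside.
- bar_clamp: Bystander, leave alone: steel bar clamp 220 mm long lying on the table; origin at its underside.
Things that resemble listed ones, but are neither listed nor needed, are in the scene too. Leave any purple look-alike of the block alone.

How it is judged:
By the outcome, as a careful person would: the job done as asked, in the order asked, and still so for the second after the job is handed in, with the robot touching nothing.
It also fails if it takes over 67 s, if anything falls off the work surface, if the arm or the gripper's body presses on something with over 40 N, if the wrist force passes 120 N, or if a joint passes its speed limit or range.

## Working session

There is one attempt and no reset: what is moved stays moved. The work goes in short steps, Python scripts to look and compute and a tool call to move; the robot and the scene stay as the last step left them, time stands still between calls to the robot, and variables do not carry over. Pictures are saved under pics/ and viewed, and the job is handed in when it is done.

Besides the shell and the picture viewer there is one more tool, called in YAML: its name, and indented under it one key for each argument. step_arm: Moves the arm, as the interface text tells. Its arguments: {"type":"object","properties":{"rows":{"type":"array"},"force":{"type":"number"}},"required":["rows"]}

```bash
mkdir -p pics; ls; python3 - <<'E'
from rig import r, vision, order
import cv2, numpy as np
for n in ("scene","top"):
    p,d=vision.grab_frame(n)
    cv2.imwrite(f"pics/{n}0.png",p[:,:,::-1]); np.save(f"pics/{n}0.npy",d)
    c=vision.camera_info(n); print(n,c)
s=r.sense(); print(s, r.grip_point_offset)
E
```

```text
pics
scene {'K': array([[490.74308896,   0.        , 324.24871801],
       [  0.        , 490.74308896, 239.78408981],
       [  0.        ,   0.        ,   1.        ]]), 'origin': array([1199.17626829,  639.09487398, 1301.51880087]), 'attitude': array([-2.46751636,  0.00980223,  2.33575556])}
top {'K': array([[469.1073563 ,   0.        , 327.49457864],
       [  0.        , 469.1073563 , 235.24046742],
       [  0.        ,   0.        ,   1.        ]]), 'origin': array([ 360.85293559,  -15.08687227, 1489.89174012]), 'attitude': array([-3.04115948,  0.00403506, -1.55869691])}
{'clock': 0.1, 'qpos': array([ 1.15558552e+00,  3.53573403e-01,  1.63403280e+00,  4.39332727e-07,
        1.15519771e+00, -2.40510286e-03]), 'qvel': array([ 0.00232866, -0.0018933 , -0.00156158,  0.00115312, -0.00084078,
        0.00131485]), 'joint_efforts': array([ 1.11102345e-03, -6.06352901e+01, -3.42817104e+01, -1.80550308e-05,
        4.02762846e-03,  3.64388984e-05]), 'eef_pos': array([250.57538823, 572.1226678 , 230.65171564]), 'tcp_rot': array([ 3.1388559 ,  1.56958507, -1.98633896]), 'contact_force': array([0.53233616, 0.49037422, 0.35733484]), 'wrist_torque': array([ 0.00957684,  0.02264193, -0.03140271]), 'opening': 1.0012367257231571} -18.700000000000003
```

View pics/scene0.png

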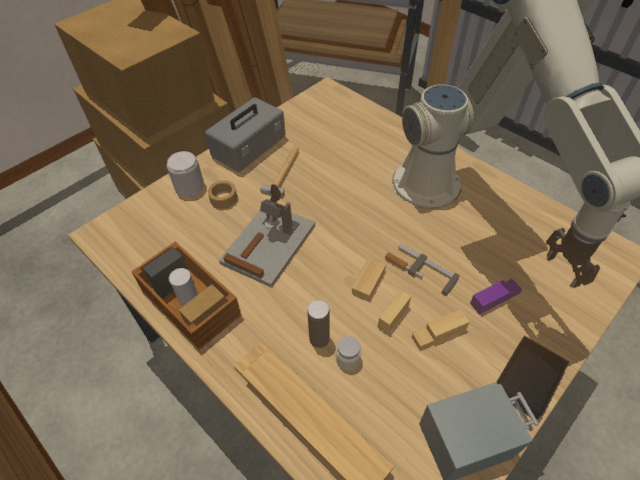

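View pics/top0.png

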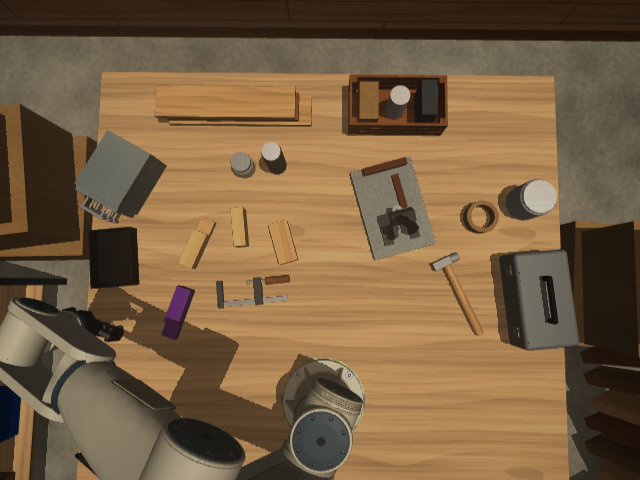

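The scene shows the block with its stepped end at top (206,227), body around (197,243), and the jig at top (392,208). There is a purple look-alike at (178,312). Next I measure.

```bash
cat > h.py <<'E'
import numpy as np, cv2
from scipy.spatial.transform import Rotation as R
from rig import r, vision, order
def cam(n):
    c=vision.camera_info(n); return c["K"],np.array(c["origin"]),R.from_euler('xyz',c["attitude"]).as_matrix()
def cloud(n,d):
    K,o,A=cam(n); v,u=np.mgrid[0:480,0:640]
    P=np.stack([(u-K[0,2])/K[0,0]*d,(v-K[1,2])/K[1,1]*d,d],-1)
    W=P@A.T+o; W[d==0]=np.nan; return W
def proj(n,p):
    K,o,A=cam(n); q=(np.atleast_2d(p)-o)@A; q=q@K.T; return q[:,:2]/q[:,2:]
def ray(n,uv,z):
    K,o,A=cam(n); uv=np.atleast_2d(uv).astype(float)
    q=np.c_[(uv-K[:2,2])/K[0,0],np.ones(len(uv))]@A.T
    return o+q*((z-o[2])/q[:,2])[:,None]
E
python3 - <<'E'
from h import *
for n in("top","scene"):
    d=np.load(f"pics/{n}0.npy");W=cloud(n,d);im=cv2.imread(f"pics/{n}0.png")
    if n=="top":
        for nm,(u,v) in dict(table=(320,250),step=(206,225),body=(194,249),a=(238,227),b=(283,242),base=(375,230),knob=(397,215),stop=(385,166)).items(): print(nm,W[v,u].round(1))
        a=cv2.resize(im[205:280,165:305],None,fx=5,fy=5,interpolation=cv2.INTER_CUBIC); cv2.imwrite("pics/blk0.png",a)
        a=cv2.resize(im[150:265,340:445],None,fx=5,fy=5,interpolation=cv2.INTER_CUBIC); cv2.imwrite("pics/jig0.png",a)
    # block: by height
    x,y,z=W[...,0],W[...,1],W[...,2]
    if n=="top": reg=(np.mgrid[0:480,0:640][1]<222)&(np.mgrid[0:480,0:640][1]>172)&(np.mgrid[0:480,0:640][0]>208)&(np.mgrid[0:480,0:640][0]<278)
    else: reg=np.ones_like(z,bool); 
    lo=dict(top=None)
    for l,h in((18,33),(43,56)):
        m=reg&(z>l)&(z<h)
        if n=="scene": m&=(x>bx[0])&(x<bx[1])&(y>by[0])&(y<by[1])
        pts=W[m]; print(n,l,len(pts),pts.mean(0).round(1),np.ptp(pts,0).round(1), cv2.minAreaRect(pts[:,:2].astype(np.float32)))
    if n=="top":
        c=W[reg&(z>15)]; bx=(c[:,0].min()-15,c[:,0].max()+15); by=(c[:,1].min()-10,c[:,1].max()+10)
E
```

```text
table [463.6  16.1  -3.1]
step [535.4 373.4  32.9]
body [458.7 404.   46.8]
a [526.6 266.8  64. ]
b [484.6 130.9  34.6]
base [ 527.2 -156.8   20.7]
knob [ 555.8 -206.7  156.2]
stop [ 727.4 -185.6   43.5]
top 18 258 [517.7 379.8  25.9] [161.   59.1  14.7] ((480.7012939453125, 397.68536376953125), (45.9161376953125, 158.25392150878906), 69.7275619506836)
top 43 542 [460.4 408.5  50. ] [120.5  83.5  12.7] ((460.1743469238281, 409.20391845703125), (47.39217758178711, 114.35771942138672), 67.30825805664062)
scene 18 333 [520.5 386.3  25.2] [146.4 101.1  14.5] ((482.40020751953125, 397.3614501953125), (47.992271423339844, 160.39280700683594), 66.7184829711914)
scene 43 603 [460.8 406.5  49.7] [122.8  84.5  12.7] ((459.7825927734375, 406.600341796875), (48.79181671142578, 116.54743194580078), 66.78646087646484)
```

```bash
python3 - <<'E'
from h import *
d=np.load("pics/top0.npy");W=cloud("top",d)
np.set_printoptions(linewidth=250)
print(W[150:265:4,345:440:4,2].round(0).astype(int))
E
```

```text
[[                   2                    2                    1                    4                    3                    3                   -2                   -1                    2                   -2                   -3
                     4                    5                   -4                    5                   -5                    9                    0                    0                    3                    4                   -3
                     5                    5]
 [                   4                    4                    1                    0                   -3                   -2                    9                    4                   -1                    4                    1
                    -1                   -1                   -1                    1                    0                   -3                    6                    0                   -1                    3                    0
                     1                    2]
 [                   1                   -2                    2              
[... 13079 characters left out ...]
                   1                    0                    1                   -1
                    -4                   -1]
 [                  -2                    1                   -1                   -3                    2                   -4                   -4                    4                    2                    4                    0
                     1                    9                   -4                    4                    0                   -1                    0                   -5                   -2                    3                   -1
                     0                   28]]<stdin>:4: RuntimeWarning: invalid value encountered in cast
```

View pics/blk0.png

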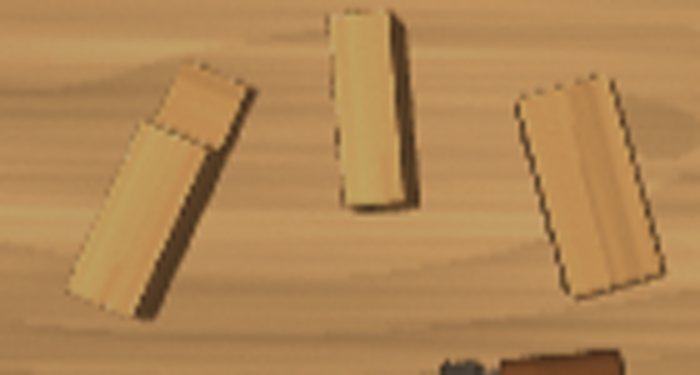

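View pics/jig0.png

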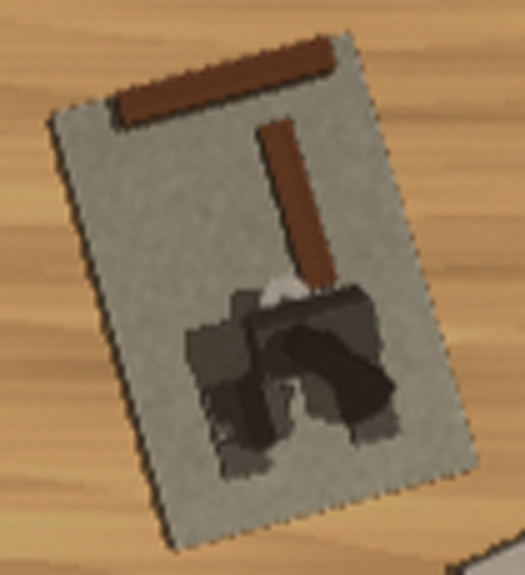

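The block's step is at blk0 (205,105), with its yaw about -23°. The jig's corners are at jig0 (52,112), (350,35), (478,466), (175,550), with yaw about +15° and the end stop at the top. The knob bar runs diagonally from (285,340) to (385,400). Now I fit precisely in both views.

```bash
cat > fit.py <<'E'
from h import *
def jig(n,im,d):
    W=cloud(n,d); hsv=cv2.cvtColor(im,cv2.COLOR_BGR2HSV)
    near=(np.abs(W[...,0]-600)<190)&(np.abs(W[...,1]+190)<160)
    m=(near&(hsv[...,1]<75)&(np.abs(W[...,2]-20)<9)).astype(np.uint8)
    m=cv2.morphologyEx(m,cv2.MORPH_OPEN,np.ones((3,3)))
    c=max(cv2.findContours(m,0,1)[0],key=cv2.contourArea)
    p=ray(n,cv2.convexHull(c)[:,0],20)[:,:2].astype(np.float32)
    return cv2.minAreaRect(p)
if __name__=="__main__":
  for n in("top","scene"):
    im=cv2.imread(f"pics/{n}0.png");d=np.load(f"pics/{n}0.npy");W=cloud(n,d)
    rr=jig(n,im,d); print(n,rr)
    # block top faces via depth rect with finer edges: long side via colour
    hsv=cv2.cvtColor(im,cv2.COLOR_BGR2HSV)
    x,y,z=np.moveaxis(W,-1,0)
    near=(np.abs(x-482)<110)&(np.abs(y-398)<75)
    for l,h,zz in((42,58,50),(16,34,25)):
        m=(near&(z>l)&(z<h)).astype(np.uint8); m=cv2.morphologyEx(m,cv2.MORPH_OPEN,np.ones((3,3)))
        c=max(cv2.findContours(m,0,1)[0],key=cv2.contourArea)
        print(zz,cv2.minAreaRect(ray(n,cv2.convexHull(c)[:,0],zz)[:,:2].astype(np.float32)))
    # knob
    m=near2=(np.abs(x-545)<80)&(np.abs(y+210)<70)&(z>172)
    P=W[m]; print("knob",len(P),P.mean(0).round(1),cv2.minAreaRect(P[:,:2].astype(np.float32)))
    # reddish stops
    m=((hsv[...,0]<12)&(hsv[...,1]>110)&(hsv[...,2]<130)&(np.abs(x-650)<120)&(np.abs(y+200)<130)).astype(np.uint8)
    for c in cv2.findContours(m,0,1)[0]:
        if cv2.contourArea(c)>60:
            mm=np.zeros_like(m);cv2.drawContours(mm,[c],-1,1,-1);zz=np.nanmedian(z[mm>0]);
            print("stop",zz,cv2.minAreaRect(ray(n,c[:,0],44 if zz>37 else 30)[:,:2].astype(np.float32)))
E
python3 fit.py
```

```text
top ((599.7855224609375, -211.0454559326172), (287.5352783203125, 198.4414825439453), 15.992278099060059)
50 ((459.7629089355469, 408.2685852050781), (48.189476013183594, 114.27398681640625), 67.7442626953125)
25 ((533.59619140625, 377.5203552246094), (47.95347213745117, 44.513309478759766), 67.54146575927734)
knob 178 [ 528.4 -229.4  195.5] ((531.11962890625, -231.47674560546875), (66.77310943603516, 27.891681671142578), 63.4936637878418)
stop 30.764763032944757 ((652.677001953125, -231.5284881591797), (106.9630126953125, 19.577739715576172), 15.627363204956055)
stop 44.929259466281565 ((728.0564575195312, -184.75057983398438), (20.17180633544922, 137.3678741455078), 15.965863227844238)
scene ((601.0379028320312, -212.07662963867188), (292.8978271484375, 203.6544952392578), 16.241891860961914)
50 ((461.6777648925781, 406.4172668457031), (48.896915435791016, 118.95083618164062), 67.57244110107422)
25 ((533.1520385742188, 377.0298767089844), (49.51068115234375, 53.671348571777344), 66.11873626708984)
knob 128 [ 534.4 -227.8  193.1] ((531.7025756835938, -234.52969360351562), (69.87859344482422, 28.919206619262695), 64.27213287353516)
```

```bash
python3 - <<'E'
import cv2
im=cv2.imread("pics/scene0.png")
cv2.imwrite("pics/s1.png",cv2.resize(im[175:285,215:325],None,fx=5,fy=5,interpolation=cv2.INTER_CUBIC))
cv2.imwrite("pics/s2.png",cv2.resize(im[255:355,340:520],None,fx=4,fy=4,interpolation=cv2.INTER_CUBIC))
E
```

```text
(no output)
```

View pics/s1.png

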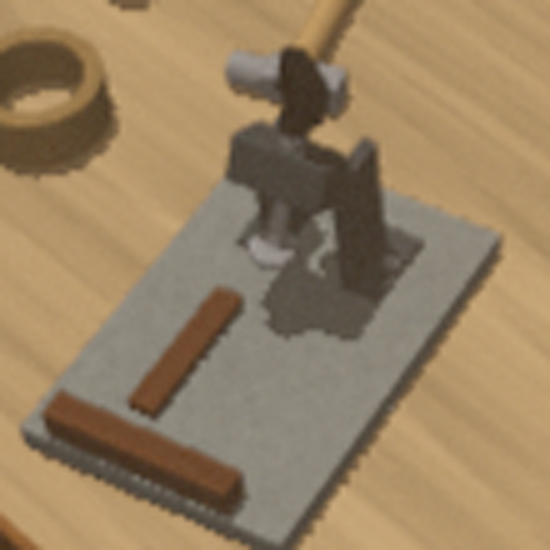

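View pics/s2.png

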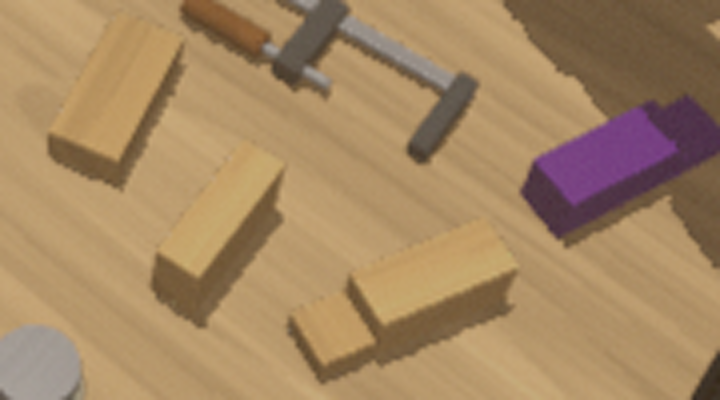

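Both views agree: jig at (600,-211), yaw 16°; the stop positions match within 1 mm. The block is at (481,399), yaw -22.5°. The purple look-alike and the offcuts stand clear of it. Next I work out the tool orientation needed.

```bash
cat >> h.py <<'E'
jo=np.array([600,-211.4,0.]); jy=np.radians(16.0); Rj=R.from_euler('z',jy).as_matrix()
def J(p): return jo+Rj@np.array(p,float)
def toolR(x,z):
    x=np.array(x,float);x/=np.linalg.norm(x);z=np.array(z,float);z-=x*(x@z);z/=np.linalg.norm(z)
    return np.c_[x,np.cross(z,x),z]
def plan(tp,tR):
    s=r.sense();p=s["eef_pos"];C=R.from_euler('xyz',s["tcp_rot"]).as_matrix()
    rv=R.from_matrix(tR@C.T).as_rotvec()
    print("shift",(np.array(tp)-p).round(1),"turn",rv.round(4),"deg",np.degrees(np.linalg.norm(rv)).round(1))
E
python3 - <<'E'
from h import *
s=r.sense(); print(R.from_euler('xyz',s["tcp_rot"]).as_matrix().round(3))
a=np.radians(-22.5); bx=np.array([np.cos(a),np.sin(a),0]); by=np.array([-bx[1],bx[0],0])
g=np.array([480.8,399.1,0])+12*bx
for sg in(1,-1): plan(g+[0,0,100],toolR([0,0,-1],sg*by))
print("goal",J([40,0,20]),"grasp goal",J([52,0,35]),J([52,130,35]))
n=Rj@R.from_euler('y',-27,degrees=True).as_matrix()@[0,0,1];print(n)
E
```

```text
[[-0.    -0.916  0.401]
 [-0.001  0.401  0.916]
 [-1.     0.    -0.001]]
shift [ 241.3 -177.6 -130.7] turn [ 0.0011 -0.0005  0.0201] deg 1.2
shift [ 241.3 -177.6 -130.7] turn [-7.0000e-04 -1.7000e-03 -3.1215e+00] deg 178.8
goal [ 638.45046784 -200.37450577   20.        ] grasp goal [ 649.98560819 -197.0668575    35.        ] [614.15275193 -72.10283703  35.        ]
[-0.43640368 -0.12513674  0.89100652]
```

step_arm:
  rows:
    - [40, -30, -10, 0, 0, 0.02, 85]
    - [80, -60, -25, 0, 0, 0.02, 85]
    - [120, -90, -45, 0, 0, 0.02, 85]
    - [160, -120, -70, 0, 0, 0.02, 85]
    - [200, -150, -95, 0, 0, 0.02, 85]
    - [230, -170, -120, 0, 0, 0.02, 85]
    - [241.3, -177.6, -131, 0, 0, 0.02, 85]
    - [241.3, -177.6, -131, 0, 0, 0.02, 85]
  force: 40

```text
clock: 1.1
eef_pos: [491.6, 394.0, 98.8]
tcp_rot: [2.764, 1.568, -2.343]
contact_force: [0.5, 0.1, 0.7]
opening: 0.996
```

step_arm:
  rows:
    - [0, 0, -30, 0, 0, 0, 85]
    - [0.2, 0.4, -60, 0, 0, 0, 85]
    - [0.2, 0.4, -83, 0, 0, 0, 85]
    - [0.2, 0.4, -83, 0, 0, 0, 85]
    - [0.2, 0.4, -83, 0, 0, 0, 40]
    - [0.2, 0.4, -83, 0, 0, 0, 40]
    - [0.2, 0.4, -83, 0, 0, 0, 40]
    - [0.2, 0.4, -83, 0, 0, 0, 40]
  force: 40

```text
clock: 2.1
eef_pos: [492.4, 395.1, 17.3]
tcp_rot: [2.716, 1.57, -2.39]
contact_force: [-1.4, 0.5, 7.7]
opening: 0.534
```

```bash
python3 - <<'E'
from h import *
s=r.sense(); print(s["eef_pos"],s["opening"]*85.4,s["contact_force"],s["qpos"])
p,d=vision.grab_frame("scene"); cv2.imwrite("pics/s3.png",cv2.resize(p[230:370,340:540,::-1],None,fx=4,fy=4))
t=toolR([0,0,-1],Rj@[0,1,0])
plan(J([52,135,60]),t)
E
```

```text
[492.35596824 395.13512218  17.33773601] 45.58197067197643 [-1.39045082  0.50851332  7.73880808] [ 6.73950426e-01  6.20449513e-01  1.75310255e+00 -1.03169522e-04
  7.68964587e-01 -5.02635623e-01]
shift [ 120.4 -462.5   42.6] turn [ 8.000e-04 -4.000e-04  6.733e-01] deg 38.6
```

View pics/s3.png

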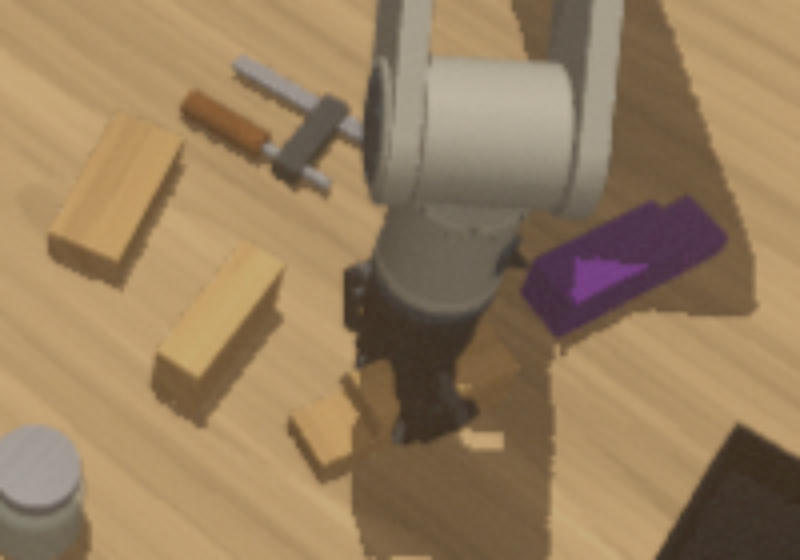

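The block is gripped at 45.6 mm opening (its width is 46). Next I lift it clear of the offcuts and carry it over.

step_arm:
  rows:
    - [0, 0, 40, 0, 0, 0, 40]
    - [0, 0, 85, 0, 0, 0, 40]
    - [0, -30, 115, 0, 0, 0.05, 40]
    - [10, -70, 120, 0, 0, 0.12, 40]
    - [20, -120, 120, 0, 0, 0.2, 40]
    - [30, -170, 120, 0, 0, 0.3, 40]
    - [45, -220, 120, 0, 0, 0.4, 40]
    - [60, -270, 120, 0, 0, 0.5, 40]
  force: 40

```text
clock: 3.15
eef_pos: [552.6, 123.5, 137.8]
tcp_rot: [-2.786, 1.57, -1.106]
contact_force: [0.5, -0.5, -3.5]
opening: 0.529
```

```bash
python3 - <<'E'
from h import *
s=r.sense(); print(s["eef_pos"],s["opening"]*85.4,s["contact_force"],s["qpos"])
plan(J([52,115,80]),toolR([0,0,-1],Rj@[0,1,0]))
E
```

```text
[552.56722285 123.50773919 137.78438687] 45.21738651426459 [ 0.48221687 -0.5411286  -3.49374468] [ 2.17668865e-01  3.70231820e-01  1.84335327e+00 -8.59578132e-04
  9.27833937e-01 -1.46178694e+00]
shift [  65.7 -210.   -57.8] turn [0.0006 0.0004 0.1701] deg 9.7
```

step_arm:
  rows:
    - [15, -45, 0, 0, 0, 0.04, 40]
    - [30, -90, 0, 0, 0, 0.08, 40]
    - [42, -135, -10, 0, 0, 0.12, 40]
    - [52, -175, -30, 0, 0, 0.16, 40]
    - [59, -200, -55, 0, 0, 0.17, 40]
    - [60, -211.5, -75, 0, 0, 0.17, 40]
    - [60, -211.5, -86, 0, 0, 0.17, 40]
    - [60, -211.5, -86, 0, 0, 0.17, 40]
  force: 40

```text
clock: 4.15
eef_pos: [611.7, -86.9, 51.1]
tcp_rot: [1.323, 1.569, -3.109]
contact_force: [-0.4, 0.4, -3.0]
opening: 0.526
```

```bash
python3 - <<'E'
from h import *
s=r.sense(); print(s["eef_pos"],s["opening"]*85.4,s["contact_force"]); print(Rj.T@(s["eef_pos"]-jo))
plan(J([46,115,52]),toolR([0,0,-1],Rj@[0,1,0]))
for n in("top","scene"):
    p,d=vision.grab_frame(n); np.save(f"pics/{n}4.npy",d); cv2.imwrite(f"pics/{n}4.png",p[:,:,::-1])
t=cv2.imread("pics/top4.png");cv2.imwrite("pics/t4c.png",cv2.resize(t[140:270,310:450],None,fx=4,fy=4,interpolation=2))
t=cv2.imread("pics/scene4.png");cv2.imwrite("pics/s4c.png",cv2.resize(t[160:310,205:355],None,fx=4,fy=4,interpolation=2))
E
```

```text
[611.73706914 -86.89879025  51.1063    ] 44.909442971925145 [-0.40129992  0.43896726 -3.00008974]
[ 45.59957924 116.44306932  51.1063    ]
shift [ 0.8 -1.3  0.9] turn [ 0.     -0.0014 -0.0003] deg 0.1
```

View pics/t4c.png

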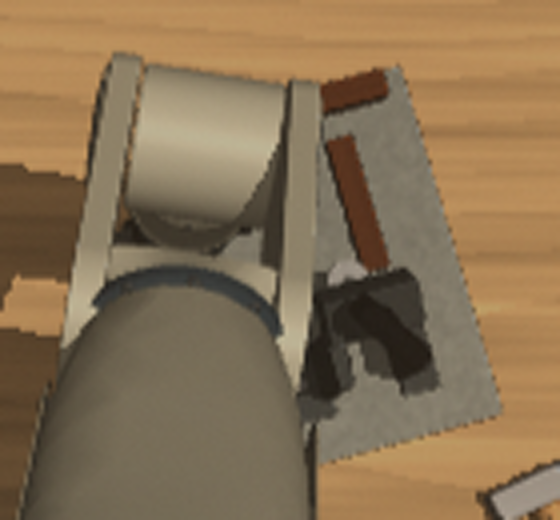

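View pics/s4c.png

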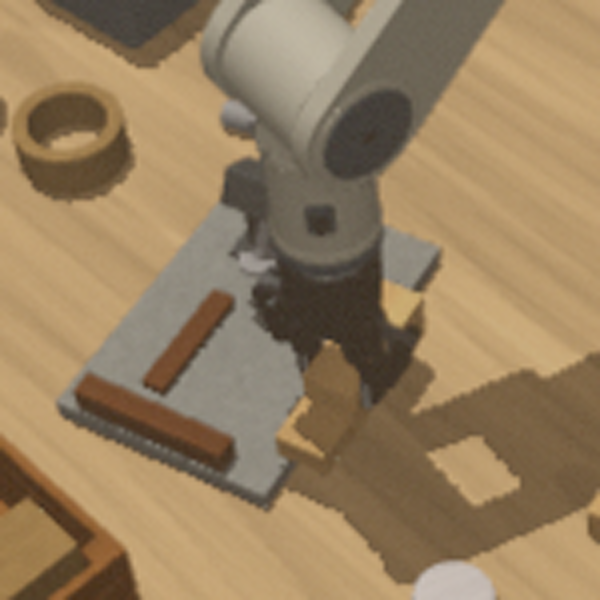

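```bash
python3 - <<'E'
from h import *
d=np.load("pics/scene4.npy");W=cloud("scene",d);im=cv2.imread("pics/scene4.png")
print("joint5",W[194,297],W[190,300], "forearm",W[175,315])
Q=(W-jo)@Rj
hsv=cv2.cvtColor(im,cv2.COLOR_BGR2HSV)
m=(hsv[...,0]>8)&(hsv[...,0]<28)&(hsv[...,1]>60)&(Q[...,1]>70)&(Q[...,1]<160)&(np.abs(Q[...,0]-100)<35)&(np.abs(Q[...,2]-59)<8)
P=Q[m];print(len(P),np.median(P,0),P.min(0),P.max(0))
m=m.astype(np.uint8);c=max(cv2.findContours(m,0,1)[0],key=cv2.contourArea)
p=(ray("scene",c[:,0],58.5)-jo)@Rj
print(cv2.minAreaRect(p[:,:2].astype(np.float32)))
# foot disc: light grey
for n,k in(("scene","scene0"),("top","top0")):
    d=np.load(f"pics/{k}.npy");W=cloud(n,d);Q=(W-jo)@Rj;im=cv2.imread(f"pics/{k}.png");hsv=cv2.cvtColor(im,cv2.COLOR_BGR2HSV)
    m=(Q[...,2]>60)&(Q[...,2]<100)&(np.abs(Q[...,1])<22)&(Q[...,0]>-40)&(Q[...,0]<12)
    P=Q[m];print(n,len(P),P.mean(0).round(1),np.median(P[:,2]),P.min(0).round(1),P.max(0).round(1))
    b=m&(hsv[...,2]>120);P=Q[b];print("bright",len(P),np.median(P,0).round(1) if len(P) else 0,np.argwhere(b).mean(0))
E
```

```text
joint5 [nan nan nan] [612.58945376 -21.98479033 402.99978254] forearm [557.24479116 -22.22559272 416.73310499]
219 [ 89.44928343 115.2980976   59.9798471 ] [65.24001962 92.25793629 51.1949495 ] [114.98422303 138.93600952  66.62102265]
((88.65379333496094, 114.94579315185547), (55.99613952636719, 51.346256256103516), 0.11004117876291275)
scene 70 [-18.8  -0.9  85.3] 84.54038654988518 [-34.  -20.7  76.3] [-3.8 14.4 99.9]
bright 34 [-15.1  -3.7  84.3] [225.08823529 268.14705882]
top 46 [-12.7   0.6  86.2] 85.81458842988265 [-20.5 -13.   79.6] [-3.9 14.8 96.1]
bright 35 [-12.1  -1.   86. ] [207.51428571 396.14285714]
```

Block sits square in the hand (nose at jig x≈114, y≈115), and the foot underside is at about z 78, so there is roughly 8 mm of clearance. I'll lower to 2 mm above the bed and slide in.

step_arm:
  rows:
    - [0, 0, -6, 0, 0, 0, 40]
    - [0, 0, -11.5, 0, 0, 0, 40]
    - [2, -7, -11.5, 0, 0, 0, 40]
    - [7, -24, -11.5, 0, 0, 0, 40]
    - [13, -45, -11.5, 0, 0, 0, 40]
    - [20, -70, -11.5, 0, 0, 0, 40]
    - [26, -91, -11.5, 0, 0, 0, 40]
    - [28, -98, -11.5, 0, 0, 0, 40]
  force: 40

```text
clock: 5.25
eef_pos: [641.3, -187.2, 40.9]
tcp_rot: [-2.319, 1.569, -0.47]
contact_force: [0.0, 0.2, -3.3]
opening: 0.533
```

```bash
cat > st.py <<'E'
from h import *
s=r.sense(); print(s["clock"],(Rj.T@(s["eef_pos"]-jo)).round(2),(s["opening"]*85.4).round(2),"Fjig",(Rj.T@s["contact_force"]).round(2),"T",s["wrist_torque"].round(3))
C=R.from_euler('xyz',s["tcp_rot"]).as_matrix()
t=toolR([0,0,-1],Rj@[0,1,0]); print("rotdev",R.from_matrix(t@C.T).as_rotvec().round(4))
E
python3 st.py
```

```text
Traceback (most recent call last):
  File "st.py", line 2, in <module>
    s=r.sense(); print(s["clock"],(Rj.T@(s["eef_pos"]-jo)).round(2),(s["opening"]*85.4).round(2),"Fjig",(Rj.T@s["contact_force"]).round(2),"T",s["wrist_torque"].round(3))
                                                                    ^^^^^^^^^^^^^^^^^^^^^^^^^
AttributeError: 'float' object has no attribute 'round'
```

step_arm:
  rows:
    - [0.5, -2, 0, 0, 0, 0, 40]
    - [1, -4, 0, 0, 0, 0, 40]
    - [1.7, -6, 0, 0, 0, 0, 40]
    - [2.2, -8, -0.5, 0, 0, 0, 40]
    - [2.8, -9.6, -1, 0, 0, 0, 40]
    - [3.1, -10.6, -1.5, 0, 0, 0, 40]
    - [3.1, -10.6, -2, 0, 0, 0, 40]
    - [3.1, -10.6, -2, 0, 0, 0, 40]
  force: 40

```text
clock: 6.25
eef_pos: [644.3, -197.7, 38.8]
tcp_rot: [-2.332, 1.569, -0.483]
contact_force: [0.1, 0.7, -2.7]
opening: 0.533
```

```bash
sed -i 's/(s\["opening"\]\*85.4).round(2)/round(float(s["opening"])*85.4,2)/' st.py; python3 st.py
```

```text
6.25 [46.35  0.94 38.78] 45.53 Fjig [ 0.26  0.68 -2.75] T [ 0.028 -0.059  0.031]
rotdev [0.0007 0.0013 0.001 ]
```

step_arm:
  rows:
    - [0, 0, -0.5, 0, 0, 0, 40]
    - [0, 0, -1, 0, 0, 0, 40]
    - [0, 0, -1.5, 0, 0, 0, 40]
    - [0, 0, -1.8, 0, 0, 0, 40]
    - [0.2, -0.6, -1.8, 0, 0, 0, 40]
    - [0.4, -1.2, -1.8, 0, 0, 0, 40]
    - [0.5, -1.8, -1.8, 0, 0, 0, 40]
    - [0.6, -2, -1.8, 0, 0, 0, 40]
  force: 40

```text
clock: 7.25
eef_pos: [644.8, -198.9, 37.4]
tcp_rot: [-1.395, 1.57, 0.453]
contact_force: [-2.2, 5.9, 5.9]
opening: 0.532
```

```bash
python3 st.py
```

```text
7.25 [46.53 -0.35 37.42] 45.41 Fjig [-0.52  6.33  5.88] T [ 0.854  0.475 -0.086]
rotdev [-0.0005  0.001   0.0014]
```

Side stop and bed are touching (Fy +6 N, Fz up 9 N). Now slide to the end stop.

step_arm:
  rows:
    - [1, 0.3, 0, 0, 0, 0, 40]
    - [2, 0.6, 0, 0, 0, 0, 40]
    - [3, 0.8, 0, 0, 0, 0, 40]
    - [4, 1.1, 0, 0, 0, 0, 40]
    - [4.6, 1.3, 0, 0, 0, 0, 40]
    - [5.2, 1.5, 0, 0, 0, 0, 40]
    - [5.2, 1.5, 0, 0, 0, 0, 40]
    - [5.2, 1.5, 0, 0, 0, 0, 40]
  force: 40

```text
clock: 8.25
eef_pos: [649.9, -197.6, 37.4]
tcp_rot: [-1.466, 1.57, 0.383]
contact_force: [-4.6, -2.4, 2.1]
opening: 0.535
```

```bash
python3 st.py
```

```text
8.25 [51.73 -0.49 37.39] 45.72 Fjig [-5.03 -1.04  2.12] T [-0.503  0.656 -0.084]
rotdev [-0.0003  0.0007  0.0014]
```

step_arm:
  rows:
    - [0.4, 0.1, 0, 0, 0, 0, 40]
    - [0.8, 0.2, 0, 0, 0, 0, 40]
    - [1.2, 0.3, 0, 0, 0, 0, 40]
    - [1.6, 0.4, 0, 0, 0, 0, 40]
    - [1.7, 0.0, 0, 0, 0, 0, 40]
    - [1.8, -0.5, 0, 0, 0, 0, 40]
    - [1.9, -0.9, 0, 0, 0, 0, 40]
    - [1.9, -0.9, 0, 0, 0, 0, 40]
  force: 40

```text
clock: 9.25
eef_pos: [649.9, -197.7, 37.5]
tcp_rot: [0.77, 1.567, 2.619]
contact_force: [-12.2, 2.2, 9.9]
opening: 0.531
```

```bash
python3 st.py; python3 - <<'E'
from h import *
for n in("top","scene"):
    p,d=vision.grab_frame(n); np.save(f"pics/{n}5.npy",d); cv2.imwrite(f"pics/{n}5.png",p[:,:,::-1])
t=cv2.imread("pics/scene5.png");cv2.imwrite("pics/s5c.png",cv2.resize(t[160:310,205:355],None,fx=4,fy=4,interpolation=2))
E
```

```text
9.25 [51.74 -0.6  37.47] 45.38 Fjig [-11.08   5.49   9.91] T [ 0.253  1.555 -0.06 ]
rotdev [-0.0017 -0.003   0.0014]
```

View pics/s5c.png

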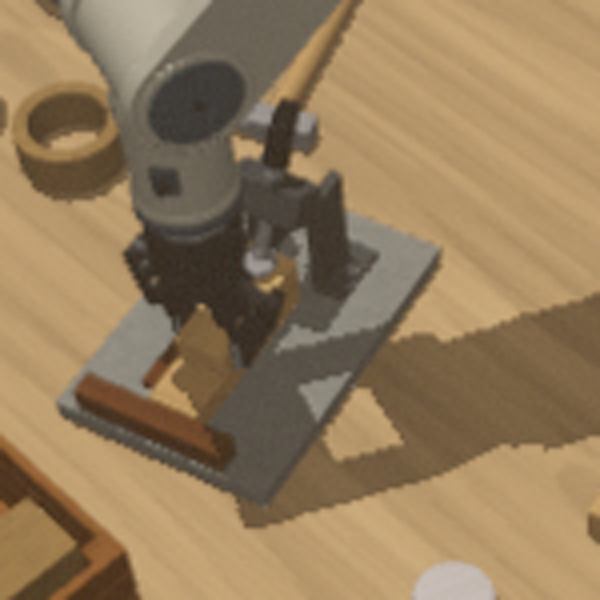

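The nose is seated against the end stop (11 N, no further motion), the long side is against the side stop, and the foot is above the block. Release and lift.

step_arm:
  rows:
    - [0, 0, 0, 0, 0, 0, 60]
    - [0, 0, 0, 0, 0, 0, 85]
    - [0, 0, 0, 0, 0, 0, 85]
    - [0, 0, 0, 0, 0, 0, 85]
    - [0, 0, 20, 0, 0, 0, 85]
    - [0, 0, 60, 0, 0, 0, 85]
    - [0, 0, 110, 0, 0, 0, 85]
    - [0, 0, 160, 0, 0, 0, 85]

```text
clock: 10.35
eef_pos: [650.0, -197.7, 200.5]
tcp_rot: [0.658, 1.568, 2.506]
contact_force: [0.8, -0.8, -0.4]
opening: 0.998
```

```bash
python3 st.py; python3 - <<'E'
from h import *
s=r.sense();print(s["qpos"].round(3))
n=Rj@R.from_euler('y',-27,degrees=True).as_matrix()@[0,0,1]
kc=J([-73,0,183]); C=R.from_euler('xyz',s["tcp_rot"]).as_matrix()
# pinch dir zero (jig y) tilt
ey=Rj@[0,1,0]
ex=np.cross(ey,n); 
for n_ in("top","scene"):
    d=np.load(f"pics/{n_}0.npy");W=cloud(n_,d);Q=W-kc
    h=Q@n;a=Q@ex;b=Q@ey
    m=(h>9)&(h<25)&(np.hypot(a,b)<42)
    P=np.c_[a[m],b[m]].astype(np.float32);print(n_,len(P),P.mean(0),np.median(h[m]),cv2.minAreaRect(P))
    m=(h>-12)&(h<25)&(np.hypot(a,b)<42)
    P=np.c_[a[m],b[m]].astype(np.float32);u,S,v=np.linalg.svd(P-P.mean(0));print(P.mean(0),np.degrees(np.arctan2(v[0,1],v[0,0])))
p,d=vision.grab_frame("scene"); np.save(f"pics/scene6.npy",d); cv2.imwrite(f"pics/scene6.png",p[:,:,::-1])
t=cv2.imread("pics/scene6.png");cv2.imwrite("pics/s6c.png",cv2.resize(t[140:290,205:355],None,fx=4,fy=4,interpolation=2))
E
```

```text
10.35 [ 51.79  -0.6  200.53] 85.23 Fjig [ 0.59 -1.01 -0.36] T [ 0.01  -0.006  0.022]
rotdev [-0.0014 -0.0019  0.0013]
[-2.980e-01  4.650e-01  1.534e+00  1.000e-03  1.145e+00 -2.147e+00]
top 139 [2.2555337  0.85030913] 15.249240374063895 ((2.0167484283447266, 1.0982990264892578), (64.34260559082031, 17.926725387573242), 44.704105377197266)
[4.895823  2.3301845] -134.66254
scene 64 [5.576778   0.42300355] 15.447906516750802 ((2.588655471801758, -0.81378173828125), (70.19528198242188, 17.971240997314453), 44.11756896972656)
[9.238534  2.3019843] 48.93577
```

View pics/s6c.png

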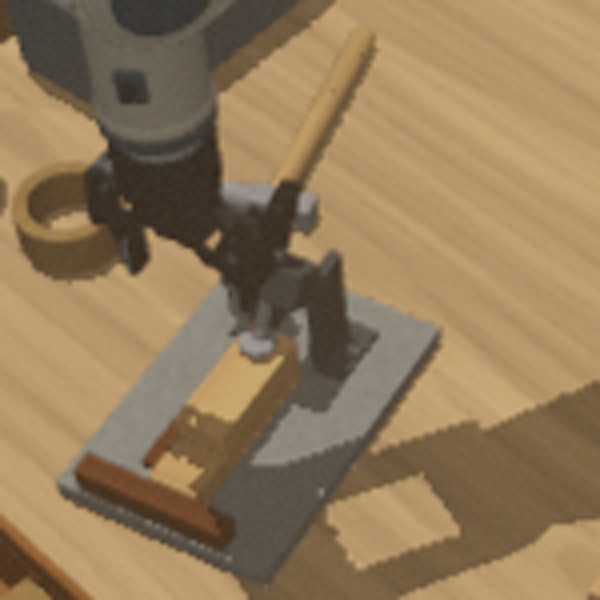

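Block is in place under the foot, with its step at the end stop. The knob bar is 44.5° from jig x. Because joint 6 has a limited range, I fit a quick kinematic estimate to choose which pinch half-turn to use.

```bash
cat > ik.py <<'E'
from h import *
from scipy.optimize import least_squares
S=[(.3536,1.9876,624.6,230.65),(.6204,2.37355,631.3,17.34),(.3702,2.2136,566.2,137.8),(.465,1.999,679.4,200.5)]
A=[];b=[]
for q2,a,rr,z in S:
    A+=[[np.sin(q2),np.sin(a),1,0],[np.cos(q2),np.cos(a),0,1]];b+=[rr,z]
x,res,rk,sv=np.linalg.lstsq(np.array(A),np.array(b),rcond=None)
print("l2,l3,r0,z0-L",x,res)
n=Rj@R.from_euler('y',-27,degrees=True).as_matrix()@[0,0,1]
ey=Rj@[0,1,0];ex=np.cross(ey,n)
kc=J([-73,0,183])+1.5*ex
def fk(q,L,s4=1):
    R1=R.from_euler('z',q[0]); 
    Rw=R1*R.from_euler('y',q[1]+q[2])*R.from_euler('z',s4*q[3])*R.from_euler('y',q[4])*R.from_euler('z',q[5]) # z approach
    w=np.array([x[0]*np.sin(q[1])+x[1]*np.sin(q[1]+q[2])+x[2],0,x[3]+L+x[0]*np.cos(q[1])+x[1]*np.cos(q[1]+q[2])])
    M=Rw.as_matrix(); return R1.apply(w)+L*M[:,2],M
if __name__=="__main__":
  q=r.sense()["qpos"];
  p,M=fk(q,300);print("chk",p,M.round(3)); print(r.sense()["eef_pos"],R.from_euler('xyz',r.sense()["tcp_rot"]).as_matrix().round(3))
  th=np.radians(44.5); pin=-np.sin(th)*ex+np.cos(th)*ey
  for L in(200,300):
   for sg in(1,-1):
    T=toolR(-n,sg*pin); tcp=kc-18.7*n
    # model M cols vs tool: current relation
    C=R.from_euler('xyz',r.sense()["tcp_rot"]).as_matrix(); K=M.T@C
    f=lambda qq:(lambda pp,mm:np.r_[(pp-tcp)/100,((mm@K)-T).ravel()])(*fk(qq,L))
    for q40 in(-.5,.5):
      s=least_squares(f,np.r_[q[:3],q40,q[4],-2.9 if sg>0 else 0.1]); print(L,sg,s.cost.round(5),s.x.round(3))
  print("tcp",tcp,"n",n)
E
python3 ik.py
```

```text
l2,l3,r0,z0-L [507.32785851 490.07779669  -1.71393761 -45.17035683] [175.84370026]
chk [ 643.95957295 -197.48906852  212.55362759] [[ 0.274 -0.962  0.007]
 [-0.962 -0.274 -0.001]
 [ 0.003 -0.007 -1.   ]]
[ 653.23519794 -198.73229369  208.27620763] [[ 0.007 -0.962 -0.274]
 [-0.001 -0.274  0.962]
 [-1.    -0.007 -0.003]]
200 1 0.0 [-0.512  0.263  1.965  0.564  0.648 -3.548]
200 1 0.0 [-0.512  0.263  1.965  0.564  0.648 -3.548]
200 -1 0.0 [-0.512  0.263  1.965  0.564  0.648 -0.406]
200 -1 0.0 [-0.512  0.263  1.965  0.564  0.648 -0.406]
300 1 0.0 [-0.578  0.226  2.043  0.609  0.643 -3.657]
300 1 0.0 [-0.578  0.226  2.043  0.609  0.643 -3.657]
300 -1 0.0 [-0.578  0.226  2.043  0.609  0.643 -0.515]
300 -1 0.0 [-0.578  0.226  2.043  0.609  0.643 -0.515]
tcp [ 539.27338063 -228.8130779   167.01916375] n [-0.43640368 -0.12513674  0.89100652]
```

The half-turned pinch (q6 from about -0.45) leaves 3.4 rad of clockwise travel, so one grip is enough.

```bash
cat > kn.py <<'E'
from ik import *
import sys
h=float(sys.argv[1]); th=np.radians(44.5)
pin=-(-np.sin(th)*ex+np.cos(th)*ey)
plan(kc+(h-18.7)*n,toolR(-n,pin)); s=r.sense(); print(s["qpos"].round(3),s["eef_pos"])
E
python3 kn.py 85
```

```text
l2,l3,r0,z0-L [507.32785851 490.07779669  -1.71393761 -45.17035683] [175.84370026]
shift [-151.1  -40.7   34.5] turn [ 0.6048 -0.0638 -2.3075] deg 136.7
[-2.980e-01  4.580e-01  1.527e+00  1.000e-03  1.149e+00 -2.147e+00] [ 653.23519794 -198.73229369  208.27620763]
```

step_arm:
  rows:
    - [0, 0, 30, 0.042, -0.004, -0.162, 85]
    - [-5, 0, 60, 0.084, -0.009, -0.323, 85]
    - [-20, -5, 80, 0.127, -0.013, -0.485, 85]
    - [-40, -10, 85, 0.169, -0.018, -0.646, 85]
    - [-60, -16, 85, 0.212, -0.022, -0.808, 85]
    - [-80, -22, 85, 0.254, -0.027, -0.969, 85]
    - [-100, -28, 85, 0.296, -0.031, -1.131, 85]
    - [-120, -34, 80, 0.339, -0.036, -1.292, 85]

```text
clock: 11.4
eef_pos: [532.9, -233.1, 289.9]
tcp_rot: [0.246, 1.257, 0.785]
contact_force: [-0.5, -0.7, 0.4]
opening: 1.0
```

```bash
python3 kn.py 85
```

```text
l2,l3,r0,z0-L [507.32785851 490.07779669  -1.71393761 -45.17035683] [175.84370026]
shift [-30.7  -6.3 -47.1] turn [ 0.2671 -0.0262 -1.01  ] deg 59.9
[-0.595  0.2    1.744  0.338  1.157 -1.265] [ 532.90024074 -233.1363825   289.90416676]
```

step_arm:
  rows:
    - [-4, -1, 0, 0.043, -0.004, -0.162, 85]
    - [-10, -2, -5, 0.085, -0.008, -0.324, 85]
    - [-16, -3, -15, 0.128, -0.013, -0.486, 85]
    - [-22, -4, -25, 0.171, -0.017, -0.648, 85]
    - [-28, -5.5, -35, 0.214, -0.021, -0.81, 85]
    - [-31, -6.3, -47, 0.256, -0.025, -0.97, 85]
    - [-31, -6.3, -47, 0.267, -0.026, -1.01, 85]
    - [-31, -6.3, -47, 0.267, -0.026, -1.01, 85]

```text
clock: 12.4
eef_pos: [501.9, -239.4, 243.9]
tcp_rot: [0.792, 1.099, 0.278]
contact_force: [-0.2, 0.5, 0.8]
opening: 0.995
```

```bash
python3 kn.py 0;python3 - <<'E'
from h import *
for n,c in(("top",(150,265,340,445)),("scene",(130,280,205,355))):
    p,d=vision.grab_frame(n); np.save(f"pics/{n}7.npy",d); cv2.imwrite(f"pics/{n}7.png",p[:,:,::-1])
    cv2.imwrite(f"pics/{n}7c.png",cv2.resize(p[c[0]:c[1],c[2]:c[3],::-1],None,fx=4,fy=4,interpolation=2))
E
```

```text
l2,l3,r0,z0-L [507.32785851 490.07779669  -1.71393761 -45.17035683] [175.84370026]
shift [ 37.4  10.6 -76.9] turn [ 0.0008  0.0009 -0.0007] deg 0.1
[-0.679  0.108  2.016  0.54   0.808 -0.502] [ 501.88754436 -239.37729092  243.91262682]
```

View pics/scene7c.png

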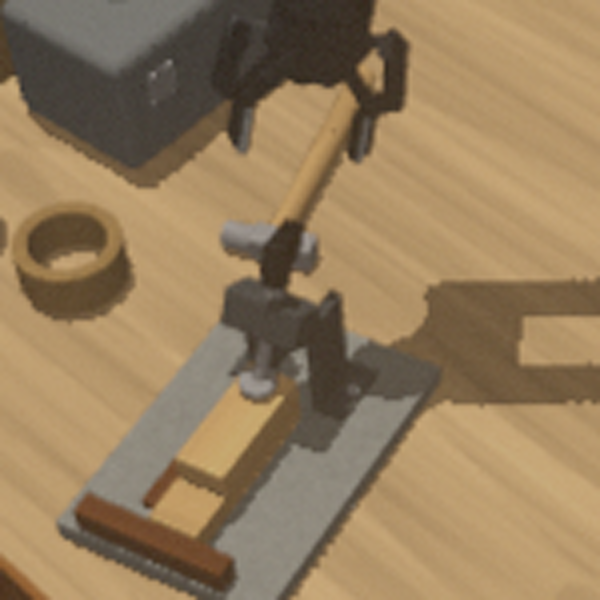

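View pics/top7c.png

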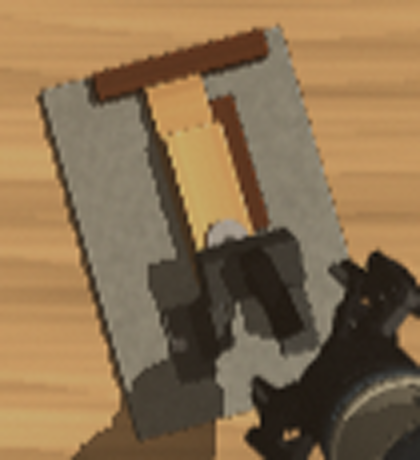

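The block is home against both stops. The knob bar looks rotated compared to the first image, from (235,260) to (295,330), so I'll re-measure it.

```bash
python3 - <<'E'
from ik import *
kc0=J([-73,0,183])
for k in("0","4","5","6","7"):
  for n_ in("top","scene"):
    try:d=np.load(f"pics/{n_}{k}.npy")
    except: continue
    W=cloud(n_,d);Q=W-kc0
    h=Q@n;a=Q@ex;b=Q@ey
    m=(h>9)&(h<22)&(np.hypot(a,b)<42)
    P=np.c_[a[m],b[m]].astype(np.float32)
    if len(P)>20:print(k,n_,len(P),P.mean(0).round(1),cv2.minAreaRect(P))
E
```

```text
l2,l3,r0,z0-L [507.32785851 490.07779669  -1.71393761 -45.17035683] [175.84370026]
0 top 139 [2.3 0.9] ((2.0167484283447266, 1.0982990264892578), (64.34260559082031, 17.926725387573242), 44.704105377197266)
0 scene 64 [5.6 0.4] ((2.588655471801758, -0.81378173828125), (70.19528198242188, 17.971240997314453), 44.11756896972656)
4 top 135 [2.5 0.9] ((1.7029132843017578, 0.6902103424072266), (62.998565673828125, 18.134578704833984), 34.43068313598633)
5 scene 54 [5.5 0.6] ((0.30932044982910156, -1.9608287811279297), (65.62511444091797, 17.48459815979004), 23.273151397705078)
6 scene 55 [6.5 1. ] ((0.25724029541015625, -2.351787567138672), (68.34134674072266, 18.175949096679688), 21.05660057067871)
7 top 134 [3.3 1.4] ((2.0923919677734375, 0.8742542266845703), (61.450889587402344, 17.292808532714844), 15.310173988342285)
7 scene 53 [6.5 0.5] ((-1.1932258605957031, -2.202728271484375), (69.6434326171875, 16.362323760986328), 13.647128105163574)
```

The knob is creeping clockwise by itself (44° → 34° → 21° → 15°, about 2.4°/s). I'll aim for where it will be at the grip, about 10°.

step_arm:
  rows:
    - [0, 0, 0, 0.07, 0.02, -0.143, 60]
    - [5, 1.4, -10, 0.14, 0.04, -0.286, 60]
    - [10, 2.8, -20, 0.21, 0.06, -0.428, 60]
    - [17, 4.8, -35, 0.263, 0.075, -0.536, 60]
    - [26, 7.3, -54, 0.263, 0.075, -0.536, 60]
    - [35, 9.9, -72, 0.263, 0.075, -0.536, 60]
    - [37.4, 10.6, -77, 0.263, 0.075, -0.536, 60]
    - [37.4, 10.6, -77, 0.263, 0.075, -0.536, 60]

```text
clock: 13.5
eef_pos: [539.7, -229.0, 167.0]
tcp_rot: [1.393, 1.099, 0.279]
contact_force: [0.0, 0.6, -0.1]
opening: 0.707
```

```bash
cat > tq.py <<'E'
from ik import *
s=r.sense();C=R.from_euler('xyz',s["tcp_rot"]).as_matrix()
z=C[:,2]; ang=np.degrees(np.arctan2(z@ey,z@ex))+90
tcp=s["eef_pos"]+18.7*n-kc
print("t",round(s["clock"],2),"bar ang",ang.round(2),"tilt err",np.degrees(np.arccos(min(1,-C[:,0]@n))).round(2),"pos err ex,ey,n",[(tcp@v).round(1) for v in(ex,ey,n)],"T.n",(s["wrist_torque"]@n).round(3),"T",s["wrist_torque"].round(3),"F",s["contact_force"].round(1),"q6",s["qpos"][5].round(3),"open",round(s["opening"]*85.4,1))
E
python3 tq.py
```

```text
l2,l3,r0,z0-L [507.32785851 490.07779669  -1.71393761 -45.17035683] [175.84370026]
t 13.5 bar ang 10.16 tilt err 0.04 pos err ex,ey,n [np.float64(0.4), np.float64(-0.3), np.float64(-0.2)] T.n 0.017 T [-0.082  0.193  0.005] F [ 0.   0.6 -0.1] q6 0.023 open 60.4
```

step_arm:
  rows:
    - [0, 0, 0, 0, 0, 0, 40]
    - [0, 0, 0, 0, 0, 0, 20]
    - [0, 0, 0, 0, 0, 0, 10]
    - [0, 0, 0, 0, 0, 0, 10]
    - [0, 0, 0, 0, 0, 0, 10]
    - [0, 0, 0, 0, 0, 0, 10]
    - [0, 0, 0, 0, 0, 0, 10]
    - [0, 0, 0, 0, 0, 0, 10]
  force: 80

```text
clock: 14.5
eef_pos: [539.7, -229.1, 168.0]
tcp_rot: [1.392, 1.098, 0.278]
contact_force: [-3.8, -0.1, 7.0]
opening: 0.199
```

```bash
python3 tq.py
```

```text
l2,l3,r0,z0-L [507.32785851 490.07779669  -1.71393761 -45.17035683] [175.84370026]
t 14.5 bar ang 10.19 tilt err 0.09 pos err ex,ey,n [np.float64(0.7), np.float64(-0.4), np.float64(0.7)] T.n 0.08 T [0.108 0.447 0.205] F [-3.8 -0.1  7. ] q6 0.023 open 17.0
```

step_arm:
  rows:
    - [0, 0, 0, 0.022, 0.006, -0.045, 10]
    - [0, 0, 0, 0.044, 0.0125, -0.089, 10]
    - [0, 0, 0, 0.066, 0.019, -0.134, 10]
    - [0, 0, 0, 0.087, 0.025, -0.178, 10]
    - [0, 0, 0, 0.109, 0.031, -0.223, 10]
    - [0, 0, 0, 0.131, 0.0375, -0.267, 10]
    - [0, 0, 0, 0.131, 0.0375, -0.267, 10]
    - [0, 0, 0, 0.131, 0.0375, -0.267, 10]
  force: 80

```text
clock: 15.5
eef_pos: [539.8, -229.7, 168.1]
tcp_rot: [1.688, 1.098, 0.275]
contact_force: [0.7, -3.6, -2.9]
opening: 0.2
```

```bash
python3 tq.py; python3 - <<'E'
from h import *
p,d=vision.grab_frame("scene"); W=cloud("scene",d);Q=(W-jo)@Rj
cv2.imwrite("pics/s8.png",cv2.resize(p[180:280,215:325,::-1],None,fx=5,fy=5,interpolation=2))
hsv=cv2.cvtColor(p,cv2.COLOR_RGB2HSV)
m=(Q[...,2]>72)&(Q[...,2]<100)&(np.abs(Q[...,1])<22)&(Q[...,0]>-40)&(Q[...,0]<12)&(hsv[...,2]>110)&(hsv[...,1]<60)
P=Q[m];print(len(P),np.median(P,0))
E
```

```text
l2,l3,r0,z0-L [507.32785851 490.07779669  -1.71393761 -45.17035683] [175.84370026]
t 15.5 bar ang -6.93 tilt err 0.14 pos err ex,ey,n [np.float64(0.8), np.float64(-1.0), np.float64(0.9)] T.n -0.081 T [-0.726  0.285 -0.406] F [ 0.7 -3.6 -2.9] q6 0.322 open 17.1
47 [-14.30511112  -1.6571001   80.23813103]
```

View pics/s8.png

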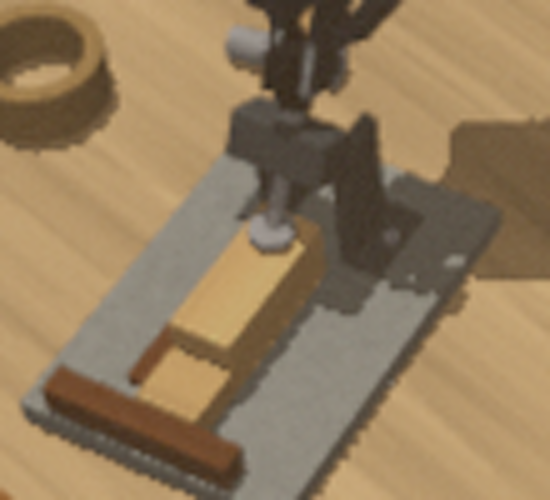

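```bash
sed -i 's/"q6"/"eff",s["joint_efforts"].round(3),"q6"/' tq.py; python3 tq.py | tail -1
```

```text
t 15.55 bar ang -6.93 tilt err 0.14 pos err ex,ey,n [np.float64(0.8), np.float64(-1.0), np.float64(0.9)] T.n -0.036 T [-0.845  0.259 -0.418] F [ 0.8 -4.2 -2.3] eff [ 2.0830e+00 -4.8713e+01 -2.7433e+01  2.0450e+00  8.0600e-01 -3.6000e-02] q6 0.322 open 16.9
```

step_arm:
  rows:
    - [0, 0, 0, 0.0164, 0.0047, -0.0334, 10]
    - [0, 0, 0, 0.0327, 0.0094, -0.0668, 10]
    - [0, 0, 0, 0.0491, 0.0141, -0.1002, 10]
    - [0, 0, 0, 0.0655, 0.0188, -0.1337, 10]
    - [0, 0, 0, 0.0818, 0.0235, -0.1671, 10]
    - [0, 0, 0, 0.0982, 0.0281, -0.2005, 10]
    - [0, 0, 0, 0.1146, 0.0328, -0.2339, 10]
    - [0, 0, 0, 0.131, 0.0375, -0.2673, 10]
  force: 80

```text
clock: 16.55
eef_pos: [539.9, -230.4, 168.1]
tcp_rot: [1.987, 1.099, 0.271]
contact_force: [0.7, -7.0, -5.1]
opening: 0.2
```

```bash
python3 tq.py | tail -1
```

```text
t 16.55 bar ang -24.24 tilt err 0.21 pos err ex,ey,n [np.float64(0.6), np.float64(-1.6), np.float64(0.9)] T.n 0.158 T [-1.242  0.419 -0.372] F [ 0.7 -7.  -5.1] eff [  2.987 -49.689 -27.485   2.53    1.323  -0.366] q6 0.626 open 17.1
```

step_arm:
  rows:
    - [0, -0.4, -0.2, 0.0136, 0.0039, -0.0278, 10]
    - [0, -0.8, -0.4, 0.0273, 0.0078, -0.0557, 10]
    - [0, -0.8, -0.4, 0.0409, 0.0117, -0.0835, 10]
    - [0, -0.8, -0.4, 0.0546, 0.0156, -0.1114, 10]
    - [0, -0.8, -0.4, 0.0682, 0.0196, -0.1392, 10]
    - [0, -0.8, -0.4, 0.0818, 0.0235, -0.167, 10]
    - [0, -0.8, -0.4, 0.0955, 0.0274, -0.1949, 10]
    - [0, -0.8, -0.4, 0.1091, 0.0313, -0.2228, 10]
  force: 80

```text
clock: 17.55
eef_pos: [539.8, -231.2, 167.7]
tcp_rot: [2.239, 1.1, 0.271]
contact_force: [-3.2, -1.3, 4.4]
opening: 0.199
```

```bash
python3 tq.py | tail -1
```

```text
t 17.55 bar ang -38.68 tilt err 0.21 pos err ex,ey,n [np.float64(0.2), np.float64(-2.4), np.float64(0.7)] T.n 0.107 T [-0.009  0.32   0.161] F [-3.2 -1.3  4.4] eff [  0.873 -44.829 -27.853   1.77   -0.871  -0.302] q6 0.878 open 17.0
```

step_arm:
  rows:
    - [0, 0, 0, 0.0055, 0.0016, -0.0111, 10]
    - [0, 0, 0, 0.0109, 0.0031, -0.0223, 10]
    - [0, 0, 0, 0.0164, 0.0047, -0.0334, 10]
    - [0, 0, 0, 0.0218, 0.0063, -0.0446, 10]
    - [0, 0, 0, 0.0273, 0.0078, -0.0557, 10]
    - [0, 0, 0, 0.0327, 0.0094, -0.0668, 10]
    - [0, 0, 0, 0.0382, 0.0109, -0.078, 10]
    - [0, 0, 0, 0.0436, 0.0125, -0.0891, 10]
  force: 80

```text
clock: 18.55
eef_pos: [539.7, -231.3, 167.7]
tcp_rot: [2.339, 1.1, 0.27]
contact_force: [-4.2, -2.8, 4.2]
opening: 0.2
```

```bash
python3 tq.py | tail -1
```

```text
t 18.55 bar ang -44.45 tilt err 0.23 pos err ex,ey,n [np.float64(0.1), np.float64(-2.5), np.float64(0.8)] T.n 0.146 T [-0.424  0.56   0.034] F [-4.2 -2.8  4.2] eff [  2.315 -45.536 -28.066   2.23   -0.357  -0.071] q6 0.98 open 17.1
```

step_arm:
  rows:
    - [0, 0, 0, 0.0055, 0.0016, -0.0111, 10]
    - [0, 0, 0, 0.0109, 0.0031, -0.0223, 10]
    - [0, 0, 0, 0.0164, 0.0047, -0.0334, 10]
    - [0, 0, 0, 0.0218, 0.0063, -0.0446, 10]
    - [0, 0, 0, 0.0273, 0.0078, -0.0557, 10]
    - [0, 0, 0, 0.0327, 0.0094, -0.0668, 10]
    - [0, 0, 0, 0.0382, 0.0109, -0.078, 10]
    - [0, 0, 0, 0.0436, 0.0125, -0.0891, 10]
  force: 80

```text
clock: 19.55
eef_pos: [539.7, -231.5, 167.7]
tcp_rot: [2.439, 1.101, 0.27]
contact_force: [-4.3, -1.4, 3.2]
opening: 0.195
```

```bash
python3 tq.py | tail -1
```

```text
t 19.55 bar ang -50.21 tilt err 0.26 pos err ex,ey,n [np.float64(-0.0), np.float64(-2.7), np.float64(0.8)] T.n 0.172 T [-0.519  0.699  0.037] F [-4.3 -1.4  3.2] eff [  2.639 -45.618 -28.13    2.48   -0.249   0.056] q6 1.082 open 16.7
```

step_arm:
  rows:
    - [0, 0, 0, 0.0055, 0.0016, -0.0111, 10]
    - [0, 0, 0, 0.0109, 0.0031, -0.0223, 10]
    - [0, 0, 0, 0.0164, 0.0047, -0.0334, 10]
    - [0, 0, 0, 0.0218, 0.0063, -0.0446, 10]
    - [0, 0, 0, 0.0273, 0.0078, -0.0557, 10]
    - [0, 0, 0, 0.0327, 0.0094, -0.0668, 10]
    - [0, 0, 0, 0.0382, 0.0109, -0.078, 10]
    - [0, 0, 0, 0.0436, 0.0125, -0.0891, 10]
  force: 80

```text
clock: 20.55
eef_pos: [539.5, -231.7, 167.6]
tcp_rot: [2.539, 1.102, 0.269]
contact_force: [-4.5, -3.4, 3.8]
opening: 0.201
```

```bash
python3 tq.py | tail -1
```

```text
t 20.55 bar ang -55.95 tilt err 0.29 pos err ex,ey,n [np.float64(-0.3), np.float64(-2.8), np.float64(0.7)] T.n 0.472 T [-0.698  0.699  0.286] F [-4.5 -3.4  3.8] eff [  2.678 -45.594 -28.158   2.702  -0.229   0.244] q6 1.183 open 17.2
```

Torque jumped from 0.17 to 0.47 N m between bar angles -50.2° and -56.0°, so that is the bite. I'll confirm with another small turn.

step_arm:
  rows:
    - [0, 0, 0, 0.0055, 0.0016, -0.0111, 10]
    - [0, 0, 0, 0.0109, 0.0031, -0.0223, 10]
    - [0, 0, 0, 0.0164, 0.0047, -0.0334, 10]
    - [0, 0, 0, 0.0218, 0.0063, -0.0446, 10]
    - [0, 0, 0, 0.0273, 0.0078, -0.0557, 10]
    - [0, 0, 0, 0.0327, 0.0094, -0.0668, 10]
    - [0, 0, 0, 0.0382, 0.0109, -0.078, 10]
    - [0, 0, 0, 0.0436, 0.0125, -0.0891, 10]
  force: 80

```text
clock: 21.55
eef_pos: [539.4, -231.9, 167.5]
tcp_rot: [2.639, 1.103, 0.269]
contact_force: [-5.5, -4.3, 3.7]
opening: 0.199
```

```bash
python3 tq.py | tail -1; python3 - <<'E'
from ik import *
s0=[]
p,d=vision.grab_frame("top"); cv2.imwrite("pics/t9.png",cv2.resize(p[150:265,340:445,::-1],None,fx=5,fy=5,interpolation=2))
p,d=vision.grab_frame("scene"); cv2.imwrite("pics/s9.png",cv2.resize(p[180:280,215:325,::-1],None,fx=5,fy=5,interpolation=2))
E
python3 tq.py|tail -1
```

```text
t 21.55 bar ang -61.7 tilt err 0.32 pos err ex,ey,n [np.float64(-0.5), np.float64(-3.0), np.float64(0.8)] T.n 0.408 T [-0.661  0.707  0.234] F [-5.5 -4.3  3.7] eff [  2.759 -45.601 -28.216   2.728  -0.24    0.244] q6 1.284 open 17.0
l2,l3,r0,z0-L [507.32785851 490.07779669  -1.71393761 -45.17035683] [175.84370026]
t 21.65 bar ang -61.7 tilt err 0.31 pos err ex,ey,n [np.float64(-0.4), np.float64(-3.0), np.float64(0.7)] T.n 0.322 T [-0.655  0.743  0.145] F [-5.4 -3.7  3.5] eff [  2.894 -45.631 -28.263   2.606  -0.239   0.397] q6 1.285 open 17.0
```

View pics/s9.png

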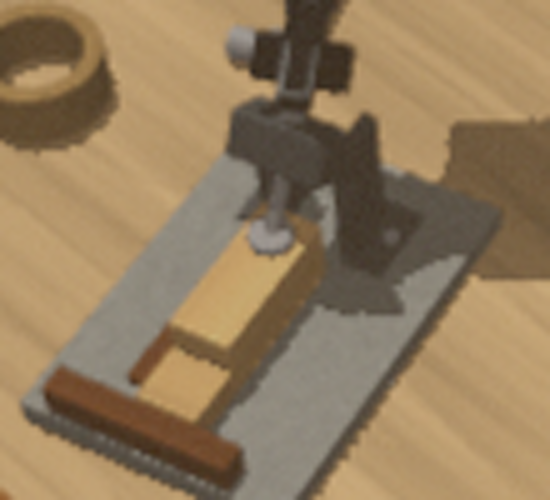

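Bite confirmed: torque holds near 0.4 N m. With the bite at about -53°, the target bar angle is about -98°.

step_arm:
  rows:
    - [0, 0, 0, 0.0218, 0.0063, -0.0446, 10]
    - [0, 0, 0, 0.0436, 0.0125, -0.0891, 10]
    - [0, 0, 0, 0.0655, 0.0188, -0.1337, 10]
    - [0, 0, 0, 0.0873, 0.025, -0.1782, 10]
    - [0, 0, 0, 0.1091, 0.0313, -0.2228, 10]
    - [0, 0, 0, 0.1309, 0.0375, -0.2673, 10]
    - [0, 0, 0, 0.1528, 0.0438, -0.3119, 10]
    - [0, 0, 0, 0.1746, 0.05, -0.3564, 10]
  force: 80

```text
clock: 22.65
eef_pos: [538.7, -232.3, 167.1]
tcp_rot: [3.042, 1.105, 0.271]
contact_force: [-9.4, -6.0, 2.8]
opening: 0.194
```

```bash
python3 tq.py | tail -1
```

```text
t 22.65 bar ang -84.7 tilt err 0.39 pos err ex,ey,n [np.float64(-1.3), np.float64(-3.2), np.float64(0.7)] T.n 0.426 T [-1.059  1.237  0.133] F [-9.4 -6.   2.8] eff [ 4.9090e+00 -4.5791e+01 -2.9203e+01  3.5320e+00 -4.5000e-02 -2.3200e-01] q6 1.689 open 16.6
```

step_arm:
  rows:
    - [-0.3, -0.2, 0, 0.017, 0.005, -0.035, 10]
    - [-0.6, -0.4, 0, 0.034, 0.01, -0.07, 10]
    - [-1, -0.6, 0, 0.051, 0.015, -0.104, 10]
    - [-1, -0.6, 0, 0.068, 0.02, -0.139, 10]
    - [-1, -0.6, 0, 0.085, 0.025, -0.174, 10]
    - [-1, -0.6, 0, 0.102, 0.0293, -0.2085, 10]
    - [-1, -0.6, 0, 0.102, 0.0293, -0.2085, 10]
    - [-1, -0.6, 0, 0.102, 0.0293, -0.2085, 10]
  force: 80

```text
clock: 23.65
eef_pos: [537.9, -232.6, 166.8]
tcp_rot: [-3.004, 1.106, 0.275]
contact_force: [3.4, -0.7, -4.9]
opening: 0.196
```

```bash
python3 tq.py | tail -1
```

```text
t 23.65 bar ang 261.91 tilt err 0.38 pos err ex,ey,n [np.float64(-2.2), np.float64(-3.3), np.float64(0.9)] T.n 0.181 T [-0.184 -0.237  0.08 ] F [ 3.4 -0.7 -4.9] eff [ -1.117 -49.635 -27.88    1.347  -0.067   0.166] q6 1.921 open 16.7
```

The bar is at -98.1°. Let go, back out along the screw axis.

step_arm:
  rows:
    - [0, 0, 0, 0, 0, 0, 30]
    - [0, 0, 0, 0, 0, 0, 60]
    - [0, 0, 0, 0, 0, 0, 60]
    - [0, 0, 0, 0, 0, 0, 60]
    - [-4.4, -1.3, 9, 0, 0, 0, 60]
    - [-17.5, -5, 36, 0, 0, 0, 60]
    - [-35, -10, 71, 0, 0, 0, 60]
    - [-52, -15, 107, 0, 0, 0, 60]

```text
clock: 24.65
eef_pos: [484.9, -247.8, 275.3]
tcp_rot: [-3.004, 1.106, 0.275]
contact_force: [0.7, -0.8, 0.1]
opening: 0.702
```

step_arm:
  rows:
    - [-10, -3, 20, 0, 0, 0, 60]
    - [-20, -6, 40, 0, 0, 0, 60]
    - [-30, -9, 50, 0, 0, 0, 60]
    - [-40, -12, 60, 0, 0, 0, 60]
    - [-40, -12, 60, 0, 0, 0, 60]
    - [-40, -12, 60, 0, 0, 0, 60]
    - [-40, -12, 60, 0, 0, 0, 60]
    - [-40, -12, 60, 0, 0, 0, 60]

```text
clock: 25.65
eef_pos: [445.1, -259.5, 334.8]
tcp_rot: [-3.003, 1.107, 0.277]
contact_force: [0.9, -0.1, -0.3]
opening: 0.7
```

```bash
python3 - <<'E'
from ik import *
kc0=J([-73,0,183])
for n_,c in(("top",(150,265,340,445)),("scene",(160,290,205,335))):
    p,d=vision.grab_frame(n_); np.save(f"pics/{n_}A.npy",d); cv2.imwrite(f"pics/{n_}A.png",p[:,:,::-1])
    cv2.imwrite(f"pics/{n_}Ac.png",cv2.resize(p[c[0]:c[1],c[2]:c[3],::-1],None,fx=4,fy=4,interpolation=2))
    W=cloud(n_,d);Q=W-kc0;h=Q@n;a=Q@ex;b=Q@ey
    m=(h>9)&(h<22)&(np.hypot(a,b)<42);P=np.c_[a[m],b[m]].astype(np.float32)
    print(n_,len(P),cv2.minAreaRect(P) if len(P)>9 else 0)
    B=(W-jo)@Rj; hsv=cv2.cvtColor(p,cv2.COLOR_RGB2HSV)
    m=((hsv[...,1]>70)&(hsv[...,0]>10)&(hsv[...,0]<28)&(hsv[...,2]>120)&(np.abs(B[...,1])<40)&(B[...,0]>0)&(B[...,0]<130)&(np.abs(B[...,2]-70)<7)).astype(np.uint8)
    c=max(cv2.findContours(m,0,1)[0],key=cv2.contourArea)
    print("blk top",cv2.minAreaRect(((ray(n_,c[:,0],70)-jo)@Rj)[:,:2].astype(np.float32)))
print(r.sense()["clock"],r.sense()["contact_force"])
E
```

```text
l2,l3,r0,z0-L [507.32785851 490.07779669  -1.71393761 -45.17035683] [175.84370026]
top 138 ((1.0181384086608887, 0.9305171966552734), (63.616455078125, 19.725996017456055), 84.36293029785156)
blk top ((37.407283782958984, 0.14569664001464844), (74.47158813476562, 45.02580261230469), 0.22110077738761902)
scene 78 ((0.8212137222290039, -1.3529891967773438), (64.69388580322266, 25.657079696655273), 83.6512222290039)
blk top ((37.054508209228516, -2.0444984436035156), (78.2740478515625, 47.185367584228516), 0.4349803626537323)
25.75 [-0.46381032 -0.88453316  0.36757016]
```

View pics/topA.png

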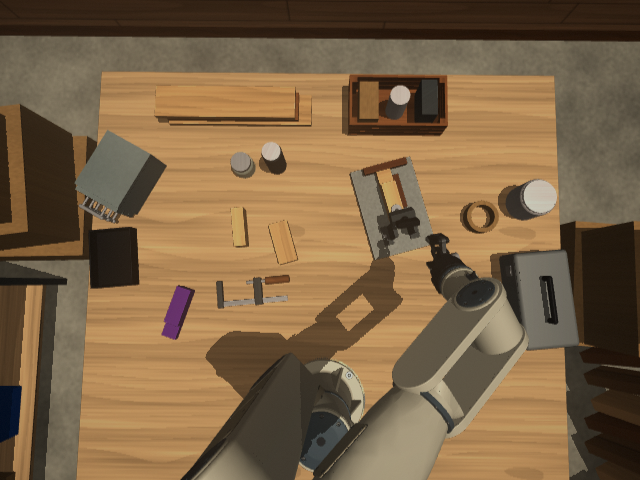

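View pics/sceneAc.png

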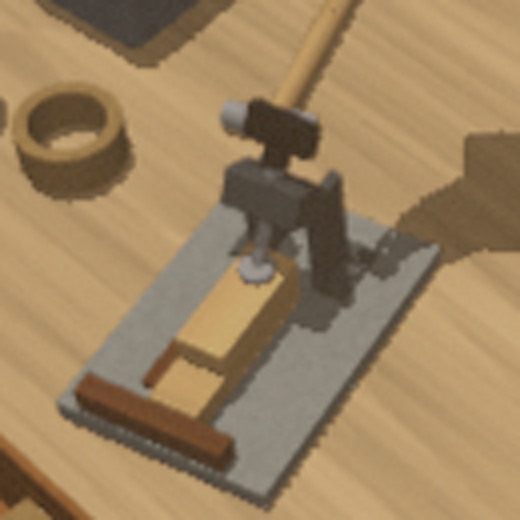

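Everything is home, the bystanders have not moved, and the knob bar reads about -96°. One last check that the knob holds still, then hand in.

step_arm:
  rows:
    - [0, 0, 0, 0, 0, 0, 60]
    - [0, 0, 0, 0, 0, 0, 60]
    - [0, 0, 0, 0, 0, 0, 60]
    - [0, 0, 0, 0, 0, 0, 60]
    - [0, 0, 0, 0, 0, 0, 60]
    - [0, 0, 0, 0, 0, 0, 60]
    - [0, 0, 0, 0, 0, 0, 60]
    - [0, 0, 0, 0, 0, 0, 60]

```text
clock: 26.75
eef_pos: [445.0, -259.6, 335.0]
tcp_rot: [-3.003, 1.107, 0.276]
contact_force: [0.2, 0.0, 0.3]
opening: 0.705
```

```bash
python3 - <<'E'
from ik import *
kc0=J([-73,0,183])
for n_ in("top","scene"):
    p,d=vision.grab_frame(n_)
    W=cloud(n_,d);Q=W-kc0;h=Q@n;a=Q@ex;b=Q@ey
    m=(h>9)&(h<22)&(np.hypot(a,b)<42);P=np.c_[a[m],b[m]].astype(np.float32)
    print(n_,cv2.minAreaRect(P))
order.sign_off()
E
```

```text
l2,l3,r0,z0-L [507.32785851 490.07779669  -1.71393761 -45.17035683] [175.84370026]
top ((2.8086323738098145, 0.8569850921630859), (63.80447006225586, 19.274168014526367), 86.86418914794922)
scene ((3.0575151443481445, -2.1206188201904297), (61.34746551513672, 20.98933982849121), 86.8089599609375)
the job is handed in; nothing more can be done
```

The block is flat on the jig bed under the clamp foot, with its stepped end against the end stop and its long side against the side stop. I handed the job in at about 27 s.

- **Block seating:** Pushing to the end stop met 11 N with no further motion, and the side stop answered with about 6 N. After release, its yaw in the two views was within 0.2–0.4° of the jig. The top view put it 0.1 mm off the jig's centre line, the scene view 2 mm.
- **Knob:** Torque jumped from 0.17 to 0.47 N m between bar angles -50° and -56°, and stayed near 0.4 N m after that. I took the bite as -53° and turned the gripper on to -98°, about 45° past it. The bite itself is only known to about ±3°.
- **After letting go:** The first pictures put the bar at about -96°. A second later they put it at about -93°, so the turn past the bite comes out at roughly 40 to 45°. The two pictures differ in the loosening direction; I put that down to measurement noise, but did not check further.
- **Unexpected:** Before the bite the knob crept clockwise by itself at about 2.4°/s, so I re-measured it before gripping.
- **Surroundings:** The gripper ended clear of everything with contact force near zero. In the last top view the bystanders and the purple look-alike were where they started.

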